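Bring the little jug out of the storage chamber

ROBOT

A 7-joint arm with a two-finger parallel gripper is mounted at the origin on the work surface. World frame = base frame: x ahead of the robot, y to its left, z up, the work surface at z = 0. Lengths are in m, angles in rad, forces in N, time in s.
With the tool pointing down it reaches from about 0.425 to 0.925 m from the base axis. Payload 6.8 kg.
Tool frame: the origin (TCP) lies midway between the tips of the shut fingers; the grasp point (between the pads) lies 19 mm behind it; x points along the fingers, z is the direction in which the jaws open and shut, and the axes are right-handed (so a half turn about x gives the same grasp; the last joint's range is limited). The gripper opens to 85 mm and grips with 20 to 120 N. Pads are 22 mm wide; open, the fingers measure 114 mm over their backs; the gripper's body (76 mm by 85 mm) begins 54 mm behind the grasp point. The pads swing forward as they close: fully open they stand 13 mm farther back than shut.
Start: joints at [1.103, 0.477, 0.022, 1.555, -0.011, 1.109, -0.083], TCP at [0.238, -0.632, 0.231] pointing down, gripper open.
Joint ranges: [-2.96, 2.96], [-0.34, 2.1], [-1.41, 1.46], [0.24, 2.44], [-1.37, 4.51], [0.17, 1.92], [-2.96, 2.96]. Speed limits (rad/s): [2.39, 2.39, 3.14, 3.14, 3.14, 3.14, 3.14].

INTERFACE

Orientations are given as a unit quaternion [w, x, y, z].
In Python, from station import bot gives the robot as it stands. The module is installed in compiled form; this text tells all that it offers.
- The arm moves only by the shell command python3 -m jog 'ROWS' [FORCE]. ROWS is text: rows parted by semicolons, each of 7 numbers parted by spaces: the shift along the tool's x, y, z in mm, then the turn, a rotation vector about the tool's x, y, z in units of 6 degrees (1.0 is 6 degrees), then the finger opening in mm, from 0 to 85.4. A call has 1 to 5 rows; each row shifts and turns the commanded pose from where the row before left it, along the tool's axes as they then stand; what a row does not reach is not made up. A row lasts 1/10 s, in which the tool goes at most 50 mm and 8.59 degrees, less where a joint would pass 70% of its speed; a pose out of reach is approached as far as the arm can. A call with a gripper value outside its range is refused whole. The fingers move at their own pace and stop on an object; FORCE is the grip in N (left out, the last holds). Time passes only in rows, so rows that do not move let the fingers close. It gives the time, the measured TCP pose, the force and the opening at its end, in the units of the state.
- bot.get_obs(): the state, without advancing time (a new reading comes with each control period).
- bot.read_camera(name): name is "scene" or "top" or "wrist"; returns (picture, depth): 400x640x3 uint8, red, green, blue; 400x640 float32, m along the optical axis (not along the pixel's ray), 0 where there is no reading.
- bot.calibration(name): a dict with "fx", "fy", "cx", "cy" (pixels), "T" (4x4, takes a point from camera to world coordinates). Camera axes: x right, y up, looking along -z (the intrinsics and any distortion apply to the point x, -y, -z); pixel columns grow to the right and rows downward; lengths in m; the calibration is good to about 2 mm. A picture is of the moment at which its call begins: read the wrist's pose just before it. calibration takes no time and is no camera call; for the wrist camera it gives the pose at the moment of the call.
- bot.hand_in(): hands the job in, once; it reports no verdict.
The state is a dict: "t": time; "q": joint angles; "joint_vel": joint speeds; "joint_torque": joint torques, N m; "eef_pos": TCP position; "tool_rot": TCP orientation; "contact_force": force on the tool from outside, world axes, zero at the start; "torque": the same for the moment, N m; "gripper_width": opening from 0.0 (shut) to 1.0 (fully open).
Only numpy, scipy, OpenCV 4.12 (cv2) and the standard library are available. Lean on these libraries where they do the work, as an engineer would, in place of code of your own. Each camera call takes 0.05 s, during which the arm holds its last target.

TASK

Reach down through the round port in the roof of the storage chamber and lift the little clay jug with the loop handle off its pedestal, then set it down gently, upright, in the middle of the raised round turntable and let go. Do not drop it, do not bang against the chamber, and leave the plain clay beaker on its own pedestal where it is.

Things in the scene. Friction and masses are not known exactly. Their poses are not given: they have to be found in the camera images.
- juglet_center (a point): Centre of the loose clay jug, on its axis, 35 mm above its underside. 70 mm tall, 90 to 180 g, foot 32 mm across, upright round belly 44 mm across from 28 to 43 mm up, narrow neck, z up. One loop handle on its +y side only, out to 37 mm from the axis, 37 to 66 mm up: grip the belly along its x axis to clear it. Stands on one of the two pedestals, within 8 mm of the port's axis.
- beaker_center (a point): Centre of the plain clay beaker, on its axis and 32.5 mm above its underside. 65 mm tall, straight flared sides, no handle, foot 36 mm and mouth 52 mm in diameter. It stands on the other pedestal of the chamber and stays there.
- chamber_roof (a point): Middle of the roof's top face, 160 mm above the table, of a fixed clear-walled box, 210 mm along x, 410 mm along y, grey roof 8 mm thick. Two round ports, 160 mm across, black-edged, lie in the roof at y = +100 and -100 mm in this frame. Under each is a fixed pedestal 68 mm across, its top 85 mm above the table; the jug's mouth lies 5 mm below the roof's top face.
- turntable_top (a point): Centre of the top of the raised round turntable, a flat aluminium disc of 150 mm diameter with faint concentric rings on a dark steel foot, top face 90 mm above the table; fixed, it does not turn. A jug standing on it has its centre 35 mm above this point.
Mind the look-alikes: they are no part of the job. Leave any blue or green look-alike of the part that bears turntable_top alone.

How it is judged:
By the outcome, as a careful person would: the job done as asked, in the order asked, and still so for the second after the job is handed in, with the robot touching nothing.
It also fails if it takes over 38 s, if anything falls off the work surface, if the arm or the gripper's body presses on something with over 40 N, if the wrist force passes 120 N, or if a joint passes its speed limit or range.

## Working session

There is one attempt and no reset: what is moved stays moved. The work goes in short steps, Python scripts to look and compute and a shell command to move; the robot and the scene stay as the last step left them, time stands still between calls to the robot, and variables do not carry over. Pictures are saved under pics/ and viewed, and the job is handed in when it is done.

```bash
mkdir -p pics; ls; cat > h.py <<'E'
import numpy as np, cv2
from station import bot
def save(n,name):
    p,d=bot.read_camera(n); c=bot.calibration(n)
    np.savez(f'pics/{name}.npz',p=p,d=d,**{k:c[k] for k in ('fx','fy','cx','cy','T')})
    cv2.imwrite(f'pics/{name}.png',p[:,:,::-1]); return c
def load(name): return np.load(f'pics/{name}.npz')
def pt(f,u,v,z=None,r=1):
    T=f['T']; ray=np.array([(u-f['cx'])/f['fx'],-(v-f['cy'])/f['fy'],-1.0])
    if z is None:
        d=f['d'][int(v)-r:int(v)+r+1,int(u)-r:int(u)+r+1]; d=np.median(d[d>0]) if (d>0).any() else np.nan
    else:
        w=T[:3,:3]@ray; d=(z-T[2,3])/w[2]
    return T[:3,:3]@(ray*d)+T[:3,3]
def proj(f,P):
    T=f['T']; c=T[:3,:3].T@(np.array(P)-T[:3,3]); return f['fx']*c[0]/-c[2]+f['cx'], f['cy']-f['fy']*c[1]/-c[2]
E
python3 - <<'E'
from h import *
for n in('scene','top'):
    c=save(n,n+'0'); print({k:v for k,v in c.items() if k!='T'}); print(np.round(c['T'],3))
print(bot.get_obs())
E
```

```text
pics
{'fx': 410.8191930800903, 'fy': 410.8191930800903, 'cx': 314.5382733896214, 'cy': 197.7238827124296}
[[-0.75  -0.362  0.554  1.009]
 [ 0.662 -0.43   0.614  0.544]
 [ 0.016  0.827  0.562  0.687]
 [ 0.     0.     0.     1.   ]]
{'fx': 366.91652629712934, 'fy': 366.91652629712934, 'cx': 323.4896037060335, 'cy': 197.6012490259466}
[[-0.002  0.99  -0.144  0.301]
 [-1.    -0.     0.011 -0.084]
 [ 0.011  0.144  0.99   1.081]
 [ 0.     0.     0.     1.   ]]
{'t': 0.1, 'q': array([ 1.1028991 ,  0.47772046,  0.02234553,  1.55633754, -0.01148439,
        1.10930289, -0.08310672]), 'joint_vel': array([-0.00024423, -0.00066313,  0.00146729, -0.00185814,  0.00132752,
       -0.00061961, -0.00085375]), 'joint_torque': array([ 4.96762310e-03, -5.97759390e+01,  1.61441412e+00, -2.81954098e+01,
        1.28852378e-02,  5.06944794e-03,  2.00689470e-05]), 'eef_pos': array([ 0.23745538, -0.63129047,  0.23042732]), 'tool_rot': array([ 0.58089705,  0.4027505 ,  0.58190141, -0.40217085]), 'contact_force': array([-0.35752803, -0.03464208, -0.167335  ]), 'torque': array([-0.0268033 ,  0.00942985, -0.01517122]), 'gripper_width': 1.000851559260763}
```

View pics/scene0.png

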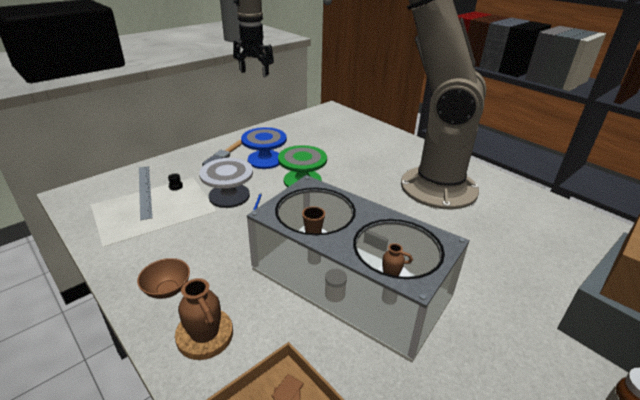

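View pics/top0.png

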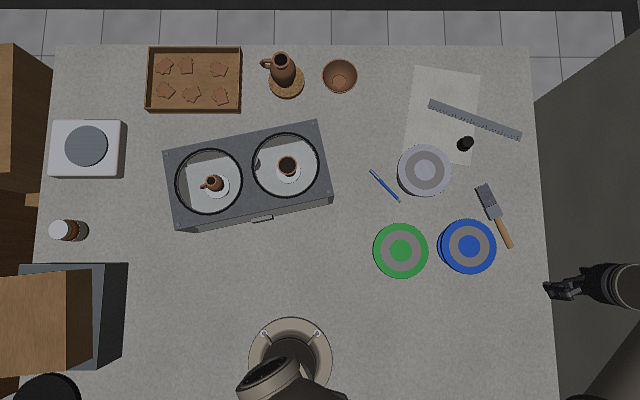

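```bash
python3 - <<'E'
from h import *
a=cv2.imread('pics/top0.png'); s=cv2.imread('pics/scene0.png')
c1=cv2.resize(a[130:235,155:340],None,fx=4,fy=4,interpolation=cv2.INTER_CUBIC)
cv2.imwrite('pics/c1.png',c1)
c2=cv2.resize(s[180:340,235:475],None,fx=3.2,fy=3.2,interpolation=cv2.INTER_CUBIC)
cv2.imwrite('pics/c2.png',c2)
c3=cv2.resize(a[135:285,365:515],None,fx=4,fy=4,interpolation=cv2.INTER_CUBIC)
cv2.imwrite('pics/c3.png',c3)
E
```

```text
(no output)
```

View pics/c1.png

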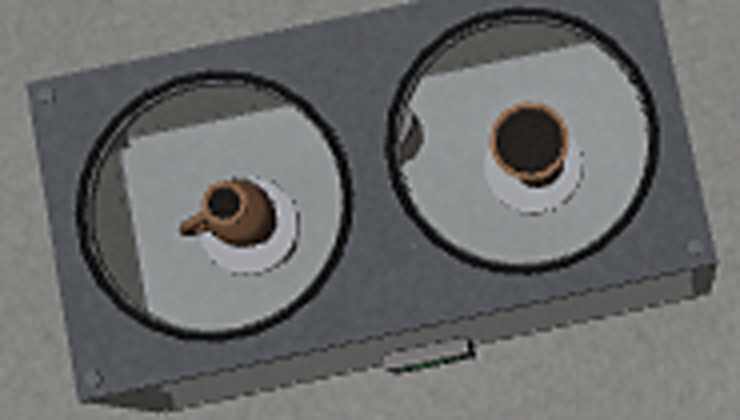

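View pics/c2.png

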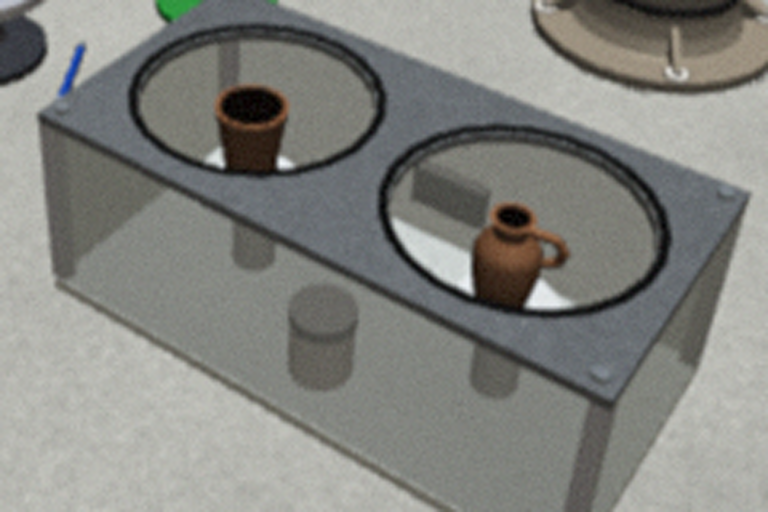

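View pics/c3.png

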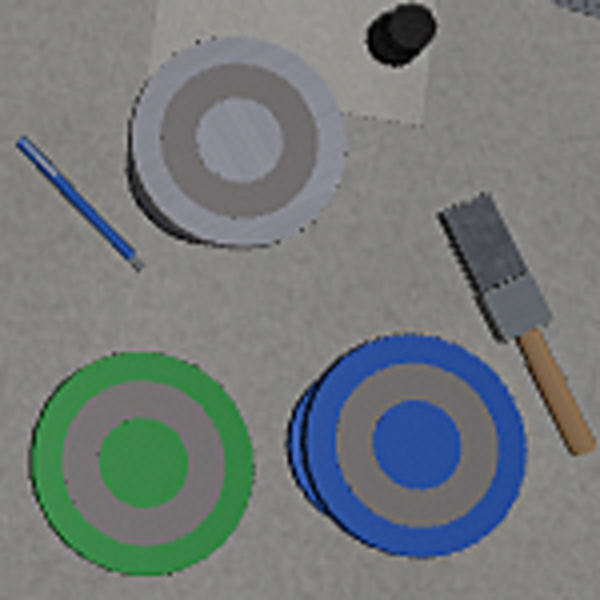

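```bash
python3 - <<'E'
from h import *
from scipy.spatial.transform import Rotation as R
f=load('top0'); g=load('scene0')
m=pt(f,210.5,180.3,.155);pl=pt(f,208.75,181.5,.16);pr=pt(f,285.75,165,.16);h=pt(f,200.75,187,.137);t=pt(f,424.75,170,.09)
print('mouth',m,'\nportL',pl,'\nportR',pr,'\nhandle',h,'\ntt',t, 'd',pt(f,424,170,r=4))
# scene: mouth of jug c2 (513,217); portL..; handle c2 (560,250)
sm=pt(g,235+513/3.2,180+217/3.2,.155); print('scene mouth',sm)
st=pt(g,226,173,.09);print('scene tt approx',st,'depth',pt(g,226,173,r=2), 'green', pt(f,401,250,r=4),'blue',pt(f,468,245,r=4))
print('port dist',np.linalg.norm(pl-pr),'yaw +y axis',np.degrees(np.arctan2(*(pl-pr)[1::-1])))
print('handle r',np.linalg.norm((h-m)[:2]),np.degrees(np.arctan2(*(h-m)[1::-1])))
print('reach',np.hypot(*m[:2]),np.hypot(*t[:2]))
o=bot.get_obs(); print(R.from_quat(np.roll(o['tool_rot'],-1)).as_matrix().round(3))
E
```

```text
mouth [0.47993617 0.19503689 0.155     ] 
portL [0.47585981 0.19783692 0.16      ] 
portR [0.51901115 0.00265608 0.16      ] 
handle [0.46567174 0.22499718 0.137     ] 
tt [ 0.52176055 -0.37532411  0.09      ] d [ 0.52179289 -0.37328581  0.08984838]
scene mouth [0.47898577 0.19609575 0.155     ]
scene tt approx [ 0.5294355  -0.36196049  0.09      ] depth [ 0.53194096 -0.35722632  0.09311933] green [ 0.30263883 -0.30249773  0.08953986] blue [ 0.31567103 -0.48375526  0.08940538]
port dist 0.1998939664600998 yaw +y axis 102.46664001832599
handle r 0.03318272226781347 115.45964669399862
reach 0.5180522322059881 0.6427303156024808
[[-0.001  0.936  0.352]
 [ 0.001  0.352 -0.936]
 [-1.    -0.    -0.002]]
```

```bash
cat >> h.py <<'E'
from scipy.spatial.transform import Rotation as R
def pose():
    o=bot.get_obs(); return o, R.from_quat(np.roll(o['tool_rot'],-1)).as_matrix(), o['eef_pos']
def goal_R(yaw):  # tool x down, tool z horizontal at yaw
    x=np.array([0,0,-1.]); z=np.array([np.cos(np.radians(yaw)),np.sin(np.radians(yaw)),0]); return np.column_stack([x,np.cross(z,x),z])
def plan(p,yaw,n,polar=False,show=True):
    """n rows to p,yaw"""
    o,A,a=pose(); B=goal_R(yaw); rv=R.from_matrix(A.T@B).as_rotvec()
    p=np.array(p); rows=[]; C=A.copy(); c=a.copy()
    for i in range(1,n+1):
        s=i/n
        if polar:
            t0,t1=np.arctan2(a[1],a[0]),np.arctan2(p[1],p[0]); r=np.hypot(*a[:2])*(1-s)+np.hypot(*p[:2])*s; t=t0*(1-s)+t1*s
            q=np.array([r*np.cos(t),r*np.sin(t),a[2]*(1-s)+p[2]*s])
        else: q=a+(p-a)*s
        sh=C.T@(q-c)*1000; rows.append(np.r_[sh,np.degrees(rv/n)/6]); c=q; C=A@R.from_rotvec(rv*s).as_matrix()
    for r in rows: print(' '.join(f'{v:.2f}' if k>2 else f'{v:.1f}' for k,v in enumerate(r)))
E
python3 - <<'E'
from h import *
o,A,a=pose(); T=bot.calibration('wrist')['T']
W=np.eye(4);W[:3,:3]=A;W[:3,3]=a
print((np.linalg.inv(W)@T).round(3))
plan([.48,.195,.29],25,22,True)
E
```

```text
[[ 0.     0.317 -0.948 -0.142]
 [-0.001  0.948  0.317  0.081]
 [ 1.     0.001  0.     0.001]
 [ 0.     0.     0.     1.   ]]
-2.7 48.4 -8.9 -0.72 -0.00 -0.00
-2.7 47.9 -8.7 -0.72 -0.00 -0.00
-2.7 47.4 -8.6 -0.72 -0.00 -0.00
-2.7 46.9 -8.5 -0.72 -0.00 -0.00
-2.7 46.4 -8.4 -0.72 -0.00 -0.00
-2.7 45.9 -8.2 -0.72 -0.00 -0.00
-2.7 45.4 -8.1 -0.72 -0.00 -0.00
-2.7 44.9 -8.0 -0.72 -0.00 -0.00
-2.7 44.4 -7.9 -0.72 -0.00 -0.00
-2.7 43.9 -7.8 -0.72 -0.00 -0.00
-2.7 43.4 -7.7 -0.72 -0.00 -0.00
-2.7 42.9 -7.6 -0.72 -0.00 -0.00
-2.7 42.4 -7.5 -0.72 -0.00 -0.00
-2.7 41.9 -7.4 -0.72 -0.00 -0.00
-2.7 41.4 -7.3 -0.72 -0.00 -0.00
-2.7 40.9 -7.2 -0.72 -0.00 -0.00
-2.7 40.4 -7.1 -0.72 -0.00 -0.00
-2.7 39.9 -7.0 -0.72 -0.00 -0.00
-2.7 39.4 -6.9 -0.72 -0.00 -0.00
-2.7 38.9 -6.8 -0.72 -0.00 -0.00
-2.7 38.4 -6.7 -0.72 -0.00 -0.00
-2.7 37.9 -6.7 -0.72 -0.00 -0.00
```

Candidates in the top view:
- **Jug:** handled jug in the left port (210,180), handled jug on a cork mat on the table (283,70), and the beaker in the right port (288,166). I choose the one in the port at (210,180). The crop shows its loop handle and the pedestal under it.
- **Turntable:** plain aluminium disc (425,170), green (401,250), blue (468,245), and a white scale (86,146). I choose (425,170).

The measured heights (0.090 m) and the port spacing (199.9 mm) agree with the description.

```bash
python3 -m jog '-12 40 -8 -0.72 0 0 85; -12 45 -9 -0.72 0 0 85; -12 47 -9 -0.72 0 0 85; -12 46 -9 -0.72 0 0 85; -12 46 -8 -0.72 0 0 85'
python3 -c "
from h import *
plan([.48,.195,.29],25,17,True)"
```

```text
t: 0.6
eef_pos: [0.4119, -0.4831, 0.2913]
tool_rot: [0.647, 0.285, 0.647, -0.285]
contact_force: [-0.0, 0.6, 0.2]
gripper_width: 0.996
0.1 46.4 -7.0 -0.71 -0.00 -0.00
0.1 45.9 -6.9 -0.71 -0.00 -0.00
0.1 45.4 -6.9 -0.71 -0.00 -0.00
0.1 44.9 -6.9 -0.71 -0.00 -0.00
0.1 44.4 -6.8 -0.71 -0.00 -0.00
0.1 43.9 -6.8 -0.71 -0.00 -0.00
0.1 43.4 -6.7 -0.71 -0.00 -0.00
0.1 42.9 -6.7 -0.71 -0.00 -0.00
0.1 42.4 -6.7 -0.71 -0.00 -0.00
0.1 41.9 -6.6 -0.71 -0.00 -0.00
0.1 41.4 -6.6 -0.71 -0.00 -0.00
0.1 40.9 -6.5 -0.71 -0.00 -0.00
0.1 40.4 -6.5 -0.71 -0.00 -0.00
0.1 39.9 -6.5 -0.71 -0.00 -0.00
0.1 39.4 -6.4 -0.71 -0.00 -0.00
0.1 38.9 -6.4 -0.71 -0.00 -0.00
0.1 38.4 -6.4 -0.71 -0.00 -0.00
```

```bash
python3 -m jog '0 46 -7 -0.7 0 0 85; 0 46 -7 -0.7 0 0 85; 0 45 -7 -0.7 0 0 85; 0 45 -7 -0.7 0 0 85; 0 44 -7 -0.7 0 0 85'
python3 -m jog '0 44 -7 -0.7 0 0 85; 0 43 -7 -0.7 0 0 85; 0 43 -7 -0.7 0 0 85; 0 42 -7 -0.7 0 0 85; 0 42 -7 -0.7 0 0 85'
python3 -c "
from h import *
plan([.48,.195,.29],25,8,True)"
```

```text
t: 1.1
eef_pos: [0.5273, -0.2872, 0.2909]
tool_rot: [0.688, 0.163, 0.688, -0.163]
contact_force: [-0.3, 0.4, 0.6]
gripper_width: 0.995
t: 1.6
eef_pos: [0.561, -0.0745, 0.2909]
tool_rot: [0.706, 0.035, 0.706, -0.035]
contact_force: [-0.7, -0.2, -0.2]
gripper_width: 0.995
0.1 36.5 -5.9 -0.64 -0.00 -0.00
0.1 36.1 -5.8 -0.64 -0.00 -0.00
0.1 35.7 -5.8 -0.64 -0.00 -0.00
0.1 35.3 -5.7 -0.64 -0.00 -0.00
0.1 35.0 -5.6 -0.64 -0.00 -0.00
0.1 34.6 -5.6 -0.64 -0.00 -0.00
0.1 34.2 -5.5 -0.64 -0.00 -0.00
0.1 33.8 -5.4 -0.64 -0.00 -0.00
```

```bash
python3 -m jog '0 36 -6 -0.6 0 0 85; 0 36 -6 -0.6 0 0 85; 0 36 -6 -0.6 0 0 85; 0 35 -6 -0.6 0 0 85; 0 35 -6 -0.6 0 0 85'
python3 -m jog '0 0 0 0 0 0 85; 0 0 0 0 0 0 85'
python3 -c "
from h import *
plan([.48,.195,.29],25,2,True)"
```

```text
t: 2.1
eef_pos: [0.5264, 0.1016, 0.291]
tool_rot: [0.703, -0.076, 0.703, 0.076]
contact_force: [-0.1, -0.4, 0.6]
gripper_width: 0.992
t: 2.3
eef_pos: [0.5266, 0.1007, 0.2911]
tool_rot: [0.703, -0.076, 0.703, 0.076]
contact_force: [-0.1, 0.2, -0.2]
gripper_width: 1.0
0.5 52.1 -10.3 -1.06 -0.00 0.00
0.5 51.3 -9.6 -1.06 -0.00 0.00
```

No lag. Before moving over the jug, I'll take a wrist view from here.

```bash
python3 -m jog '0 35 -7 -0.8 0 0 85; 0 35 -7 -0.7 0 0 85; 0 0 0 0 0 0 85'
python3 -c "
from h import *
print(pose()[2]); save('wrist','w1')
f=load('w1'); print(proj(f,[.48,.195,.155]))"
```

```text
t: 2.6
eef_pos: [0.494, 0.1678, 0.2915]
tool_rot: [0.695, -0.132, 0.695, 0.133]
contact_force: [0.8, -0.1, 0.5]
gripper_width: 1.001
[0.49395734 0.1677904  0.29147919]
(np.float64(319.92975871602545), np.float64(157.13297112263))
```

View pics/w1.png

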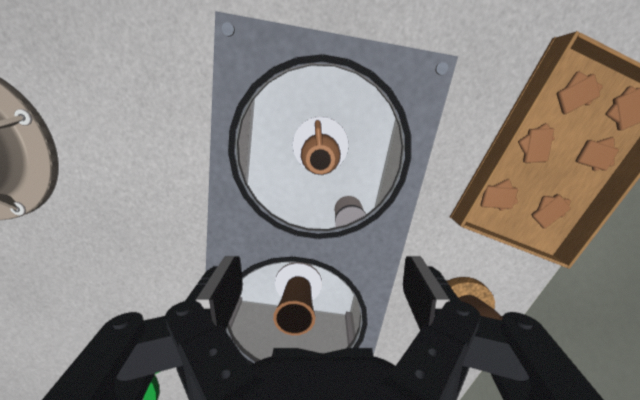

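```bash
python3 - <<'E'
import cv2
a=cv2.imread('pics/w1.png')
cv2.imwrite('pics/w1c.png',cv2.resize(a[105:190,275:365],None,fx=7,fy=7,interpolation=cv2.INTER_CUBIC))
E
```

```text
(no output)
```

View pics/w1c.png

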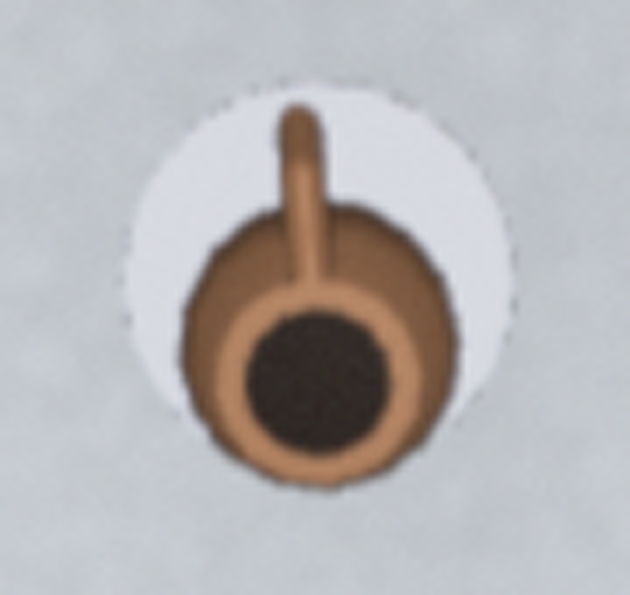

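```bash
python3 - <<'E'
from h import *
f=load('w1'); k=lambda u,v,z:pt(f,275+u/7-.5+.07,105+v/7-.5+.07,z)
m=k(319,383,.155); print('mouth',m,'belly',k(320,348,.120))
for z in(.13,.137,.145):
    h=k(299,112,z); d=h-m; print('handle',h,np.hypot(*d[:2])*1e3,np.degrees(np.arctan2(d[1],d[0])))
# port ellipse
print('portL',pt(f,320,146,.16), 'ped',k(320,275,.085))
plan([m[0],m[1],.25],25,2)
E
```

```text
mouth [0.48096165 0.19309037 0.155     ] belly [0.48120117 0.19236979 0.12      ]
handle [0.4652591  0.22515926 0.13      ] 35.70691935943675 116.08871280999492
handle [0.46523667 0.22551303 0.137     ] 36.0347558497775 115.87336863030431
handle [0.46521105 0.22591733 0.145     ] 36.410037393152045 115.63201346102551
portL [0.47593994 0.20578142 0.16      ] ped [0.47852565 0.19879461 0.085     ]
20.7 15.6 -1.6 -0.31 -0.00 -0.00
20.7 15.7 -1.1 -0.31 -0.00 -0.00
```

```bash
python3 -m jog '20 15 -2 -0.4 0 0 85; 20 15 -2 -0.4 0 0 85; 10 0 0 0 0 0 85; 0 0 0 0 0 0 85'
python3 -c "
from h import *
plan([.4805,.194,.22],26,1); save('wrist','w2')
f=load('w2'); print(proj(f,[.4805,.194,.155]))"
```

```text
t: 3.05
eef_pos: [0.4809, 0.1882, 0.2398]
tool_rot: [0.688, -0.158, 0.69, 0.157]
contact_force: [-0.4, -0.6, -0.4]
gripper_width: 0.995
19.8 5.4 2.2 -0.03 -0.03 0.00
(np.float64(325.5463864076595), np.float64(200.426819738447))
```

View pics/w2.png

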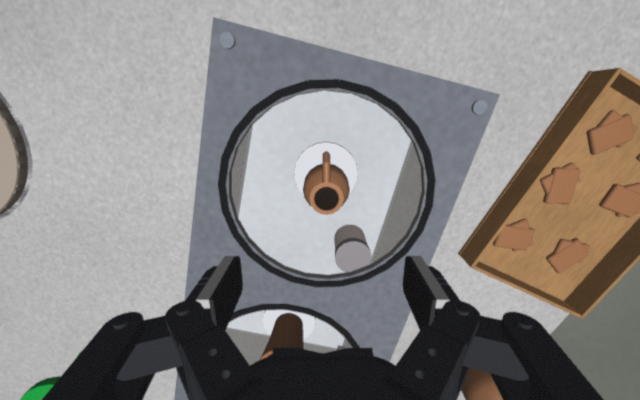

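```bash
python3 - <<'E'
from h import *
f=load('w2')
for u,v in((352,254),(349,235),(326,210),(326,153),(340,250),(362,250)): print(u,v,pt(f,u,v))
print('mouth',pt(f,326.2,198.3,.155),'handle',pt(f,326,154,.14))
E
```

```text
352 254 [0.5548698  0.11908296 0.06787017]
349 235 [0.54548399 0.13291093 0.04770713]
326 210 [0.48443019 0.18678324 0.1561962 ]
326 153 [0.46435223 0.22838093 0.14150507]
340 250 [0.53858839 0.11791483 0.0686415 ]
362 250 [0.56322435 0.12972931 0.06852898]
mouth [0.48016752 0.19594446 0.155     ] handle [0.46484884 0.22740638 0.14      ]
```

```bash
python3 -c "
from h import *
plan([.4803,.195,.098],26,6)"; python3 -m jog '15 3 1 0 0 0 85; 20 3 1 0 0 0 85; 25 0 0 0 0 0 85; 25 0 0 0 0 0 85; 0 0 0 0 0 0 85'
python3 -c "
from h import *
plan([.4803,.195,.098],26,4)"
```

```text
23.8 1.1 0.3 -0.01 -0.00 0.00
23.8 1.1 0.3 -0.01 -0.00 0.00
23.8 1.1 0.3 -0.01 -0.00 0.00
23.8 1.1 0.3 -0.01 -0.00 0.00
23.8 1.1 0.3 -0.01 -0.00 0.00
23.8 1.1 0.3 -0.01 -0.00 0.00
t: 3.6
eef_pos: [0.4785, 0.1951, 0.1533]
tool_rot: [0.687, -0.159, 0.691, 0.158]
contact_force: [-0.2, -0.9, 0.7]
gripper_width: 0.999
13.8 -0.2 0.5 -0.00 -0.01 -0.00
13.8 -0.2 0.5 -0.00 -0.01 -0.00
13.8 -0.2 0.4 -0.00 -0.01 -0.00
13.8 -0.2 0.4 -0.00 -0.01 -0.00
```

```bash
python3 -m jog '15 0 1 0 0 0 85; 15 0 1 0 0 0 85; 15 0 0 0 0 0 85; 10 0 0 0 0 0 85; 0 0 0 0 0 0 85'
python3 -c "
from h import *
plan([.4803,.195,.098],26,1); save('wrist','w3'); save('scene','s3')
a=cv2.imread('pics/s3.png'); cv2.imwrite('pics/s3c.png',cv2.resize(a[100:340,220:500],None,fx=2.5,fy=2.5))"
```

```text
t: 4.1
eef_pos: [0.4808, 0.1972, 0.0997]
tool_rot: [0.688, -0.159, 0.69, 0.159]
contact_force: [-0.1, -0.4, 0.8]
gripper_width: 0.999
1.7 -1.8 -1.4 0.00 -0.03 -0.00
```

View pics/w3.png

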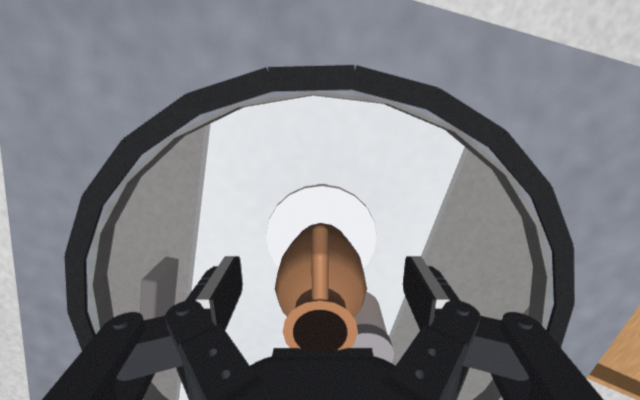

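View pics/s3c.png

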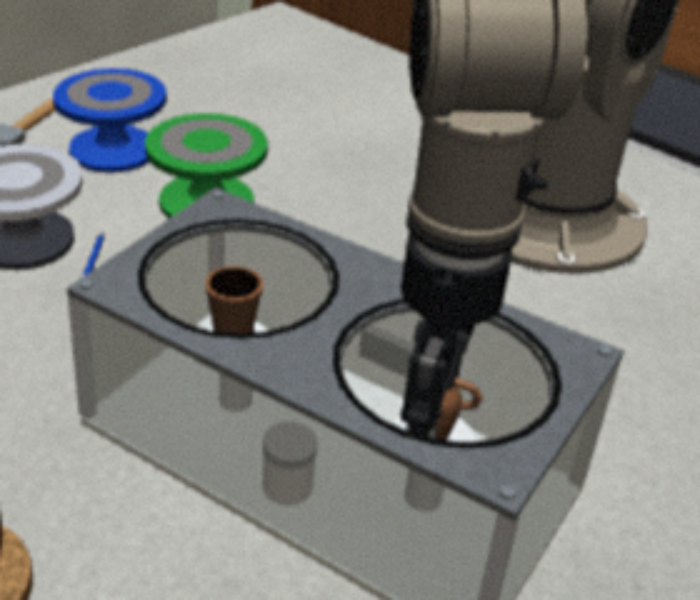

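```bash
python3 - <<'E'
from h import *
f=load('w3'); o,A,a=pose()
m=pt(f,320.5,327,.155); print(m, A.T@(m-a)*1e3, proj(f,[.4803,.195,.155]))
E
```

```text
[0.47896312 0.19751124 0.155     ] [-53.77040845   0.89480242  -2.60606924] (np.float64(320.7766088571989), np.float64(332.9167719440686))
```

```bash
python3 -m jog '1 0 0 0 0 0 52; 0 0 0 0 0 0 50; 0 0 0 0 0 0 46; 0 0 0 0 0 0 40; 0 0 0 0 0 0 35' 30
python3 -m jog '0 0 0 0 0 0 30; 0 0 0 0 0 0 30; 0 0 0 0 0 0 30' 30
python3 -c "
from h import *
save('wrist','w4')
plan([.4803,.195,.098],26,1)"
```

```text
t: 4.7
eef_pos: [0.4818, 0.1976, 0.1009]
tool_rot: [0.689, -0.159, 0.689, 0.159]
contact_force: [-1.9, -1.5, 4.8]
gripper_width: 0.501
t: 5.0
eef_pos: [0.4818, 0.1977, 0.1009]
tool_rot: [0.689, -0.159, 0.689, 0.159]
contact_force: [-2.3, -1.3, 5.1]
gripper_width: 0.501
2.8 -1.8 -2.5 0.00 0.00 0.00
```

View pics/w4.png

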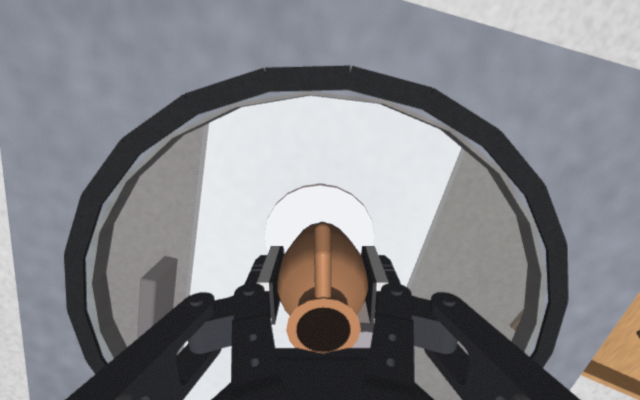

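```bash
python3 -m jog '-3 0 0 0 0 0 30; -5 0 0 0 0 0 30; -8 0 0 0 0 0 30; -12 0 0 0 0 0 30; 0 0 0 0 0 0 30'
python3 -c "
from h import *
save('wrist','w5');save('scene','s5')
a=cv2.imread('pics/s5.png'); cv2.imwrite('pics/s5c.png',cv2.resize(a[140:300,320:480],None,fx=3.5,fy=3.5))"
```

```text
t: 5.55
eef_pos: [0.4829, 0.1984, 0.1303]
tool_rot: [0.69, -0.159, 0.688, 0.159]
contact_force: [0.5, 0.6, -1.5]
gripper_width: 0.501
```

View pics/w5.png

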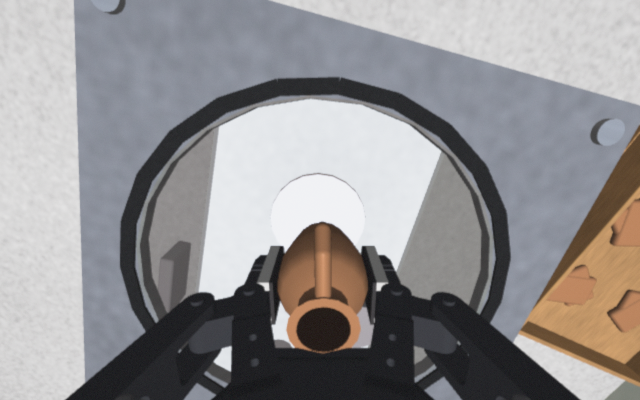

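View pics/s5c.png

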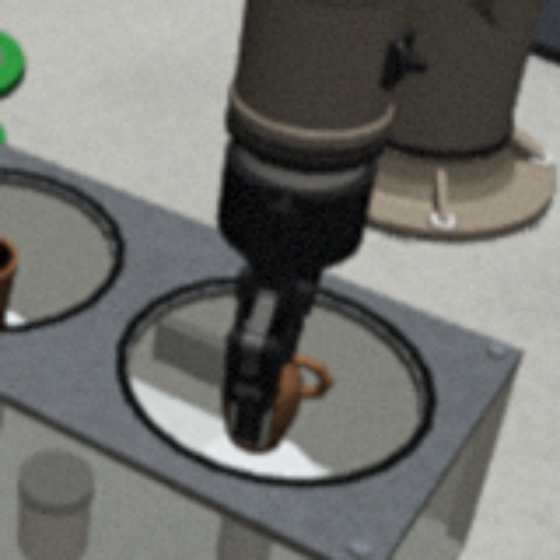

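```bash
python3 -m jog '-20 0 0 0 0 0 30; -25 0 0 0 0 0 30; -30 0 0 0 0 0 30; -30 0 0 0 0 0 30; -30 0 0 0 0 0 30'
python3 -c "
from h import *
plan([.5218,-.3745,.27],-35.6,20,True)"
```

```text
t: 6.15
eef_pos: [0.4812, 0.1974, 0.264]
tool_rot: [0.689, -0.159, 0.689, 0.159]
contact_force: [-0.2, -0.1, -1.3]
gripper_width: 0.505
-0.3 -26.9 3.7 0.51 -0.00 0.00
-0.3 -27.2 3.8 0.51 -0.00 0.00
-0.3 -27.5 3.8 0.51 -0.00 0.00
-0.3 -27.8 3.9 0.51 -0.00 0.00
-0.3 -28.1 3.9 0.51 -0.00 0.00
-0.3 -28.4 4.0 0.51 -0.00 0.00
-0.3 -28.7 4.1 0.51 -0.00 0.00
-0.3 -29.0 4.1 0.51 -0.00 0.00
-0.3 -29.3 4.2 0.51 -0.00 0.00
-0.3 -29.6 4.3 0.51 -0.00 0.00
-0.3 -29.9 4.4 0.51 -0.00 0.00
-0.3 -30.2 4.4 0.51 -0.00 0.00
-0.3 -30.5 4.5 0.51 -0.00 0.00
-0.3 -30.7 4.6 0.51 -0.00 0.00
-0.3 -31.0 4.7 0.51 -0.00 0.00
-0.3 -31.3 4.8 0.51 -0.00 0.00
-0.3 -31.6 4.9 0.51 -0.00 0.00
-0.3 -31.9 5.0 0.51 -0.00 0.00
-0.3 -32.2 5.0 0.51 -0.00 0.00
-0.3 -32.5 5.1 0.51 -0.00 0.00
```

```bash
python3 -m jog '0 -10 2 0.2 0 0 30; 0 -20 3 0.4 0 0 30; 0 -27 4 0.5 0 0 30; 0 -28 4 0.5 0 0 30; 0 -28 4 0.5 0 0 30'
python3 -m jog '0 -28 4 0.5 0 0 30; 0 -29 4 0.5 0 0 30; 0 -29 4 0.5 0 0 30; 0 -29 4 0.5 0 0 30; 0 -29 4 0.5 0 0 30'
python3 -m jog '0 -30 4 0.5 0 0 30; 0 -30 4 0.5 0 0 30; 0 -30 4 0.5 0 0 30; 0 -30 4 0.5 0 0 30; 0 -30 5 0.5 0 0 30'
python3 -c "
from h import *
plan([.5218,-.3745,.27],-35.6,6,True)"
```

```text
t: 6.65
eef_pos: [0.5387, 0.0947, 0.262]
tool_rot: [0.702, -0.08, 0.703, 0.08]
contact_force: [0.5, -0.2, -2.2]
gripper_width: 0.5
t: 7.15
eef_pos: [0.5763, -0.0445, 0.2629]
tool_rot: [0.707, 0.012, 0.707, -0.012]
contact_force: [0.7, 0.6, -1.6]
gripper_width: 0.502
t: 7.65
eef_pos: [0.5765, -0.1955, 0.263]
tool_rot: [0.699, 0.104, 0.7, -0.104]
contact_force: [0.3, 0.6, -1.2]
gripper_width: 0.504
-1.2 -30.4 3.9 0.52 -0.00 0.00
-1.2 -30.6 4.0 0.52 -0.00 0.00
-1.2 -30.9 4.2 0.52 -0.00 0.00
-1.2 -31.1 4.3 0.52 -0.00 0.00
-1.2 -31.4 4.5 0.52 -0.00 0.00
-1.2 -31.7 4.6 0.52 -0.00 0.00
```

```bash
python3 -m jog '0 -30 4 0.5 0 0 30; 0 -30 4 0.5 0 0 30; 0 -30 4 0.5 0 0 30; 0 -30 4 0.5 0 0 30; 0 -25 4 0.4 0 0 30'
python3 -m jog '0 -10 2 0.2 0 0 30; 0 0 0 0 0 0 30; 0 0 0 0 0 0 30'
python3 -c "
from h import *
plan([.5218,-.3745,.20],-35.6,3,False)
for n in('wrist','scene','top'): save(n,n+'6')
f=load('wrist6'); print(proj(f,[.5218,-.3745,.09]))"
```

```text
t: 8.15
eef_pos: [0.5388, -0.3374, 0.2629]
tool_rot: [0.681, 0.191, 0.681, -0.191]
contact_force: [0.2, -0.6, -2.4]
gripper_width: 0.5
t: 8.45
eef_pos: [0.5376, -0.342, 0.2633]
tool_rot: [0.68, 0.196, 0.68, -0.195]
contact_force: [-0.5, 0.7, -1.4]
gripper_width: 0.497
21.1 -12.0 1.3 0.20 -0.00 -0.00
21.1 -12.0 1.5 0.20 -0.00 -0.00
21.1 -11.9 1.8 0.20 -0.00 -0.00
(np.float64(325.75128142875997), np.float64(210.31903303957307))
```

View pics/wrist6.png

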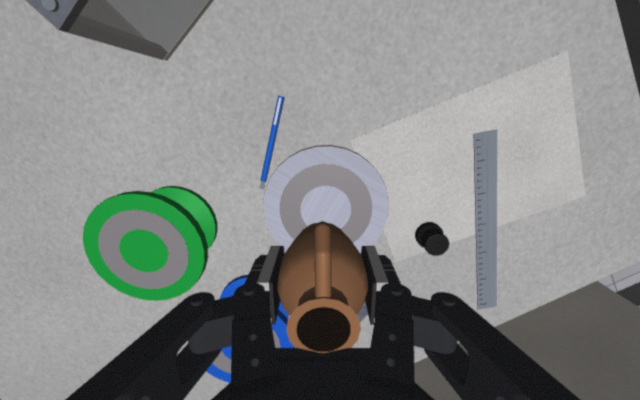

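View pics/scene6.png

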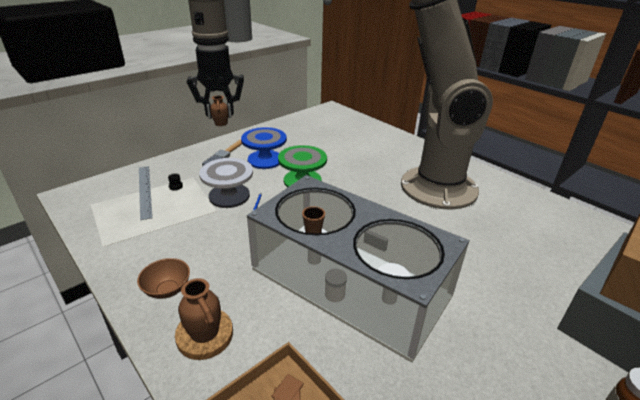

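View pics/top6.png

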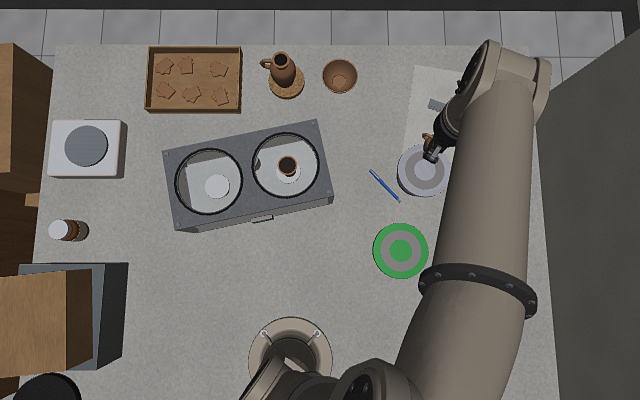

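```bash
python3 - <<'E'
from h import *
a=cv2.imread('pics/wrist6.png'); cv2.imwrite('pics/w6c.png',cv2.resize(a[130:370,235:415],None,fx=3,fy=2.5*1.0,interpolation=cv2.INTER_CUBIC))
f=load('wrist6'); o,A,p=pose()
tt=[pt(f,326,207,.09),pt(f,326,160)]; print(tt)
m=pt(f,323.5,327,p[2]+.054); print('jug in tool',A.T@(m-p)*1e3)
E
```

```text
[array([ 0.5242512 , -0.37110841,  0.09      ]), array([ 0.55365421, -0.32372254,  0.0898393 ])]
jug in tool [-5.40002588e+01 -2.28482378e-01  4.84476454e-02]
```

View pics/w6c.png

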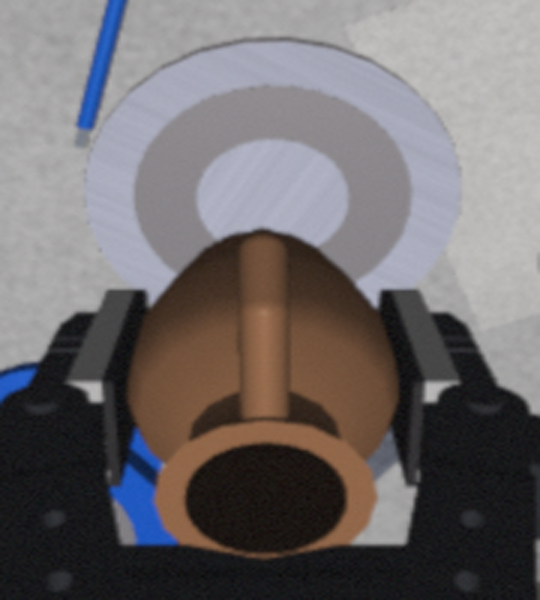

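```bash
python3 - <<'E'
from h import *
f=load('wrist6'); o,A,p=pose()
e=pt(f,326.2,145.3,.09); print('far edge-75:',e-A[:,1]*.075)
l=pt(f,235+85/3,130+193/2.5,.09);r=pt(f,235+462/3,130+193/2.5,.09);print((l+r)/2,np.linalg.norm(l-r))
plan([.5225,-.3735,.15],-35.6,5)
E
```

```text
far edge-75: [ 0.52268328 -0.37359565  0.08992534]
[ 0.52429535 -0.37143189  0.09      ] 0.14838513590632602
22.7 -7.1 0.8 0.12 -0.00 -0.00
22.7 -7.1 0.9 0.12 -0.00 -0.00
22.7 -7.0 1.0 0.12 -0.00 -0.00
22.7 -7.0 1.0 0.12 -0.00 -0.00
22.7 -7.0 1.1 0.12 -0.00 -0.00
```

Turntable centre is about (0.5228, -0.373). The top view, the wrist ring and the far edge agree within 3 mm. Descending.

```bash
python3 -m jog '12 -7 1 0.1 0 0 30; 22 -7 1 0.1 0 0 30; 22 -7 1 0.1 0 0 30; 22 -7 1 0.1 0 0 30; 22 -7 1 0.1 0 0 30'
python3 -m jog '5 0 0 0 0 0 30; 0 0 0 0 0 0 30'
python3 -c "
from h import *
print(pose()[0]['contact_force'])
plan([.5228,-.373,.108],-35.6,4)
save('wrist','w7');save('scene','s7')
a=cv2.imread('pics/s7.png'); cv2.imwrite('pics/s7c.png',cv2.resize(a[90:220,170:290],None,fx=4.5,fy=4.5))"
```

```text
t: 9.1
eef_pos: [0.5214, -0.3755, 0.1616]
tool_rot: [0.674, 0.214, 0.674, -0.214]
contact_force: [-0.3, -0.2, -1.4]
gripper_width: 0.5
t: 9.3
eef_pos: [0.5213, -0.3749, 0.1571]
tool_rot: [0.673, 0.214, 0.675, -0.213]
contact_force: [0.3, 0.1, -1.4]
gripper_width: 0.503
[ 0.27027285  0.08198353 -1.43339321]
12.3 0.6 0.1 0.02 -0.01 -0.00
12.3 0.6 0.0 0.02 -0.01 -0.00
12.3 0.6 0.0 0.02 -0.01 -0.00
12.3 0.6 0.0 0.02 -0.01 -0.00
```

View pics/w7.png

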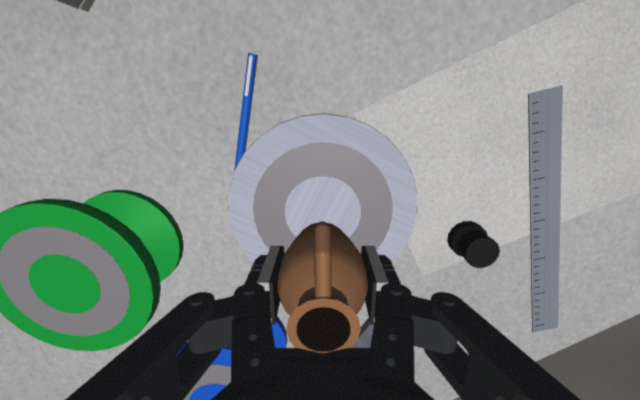

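View pics/s7c.png

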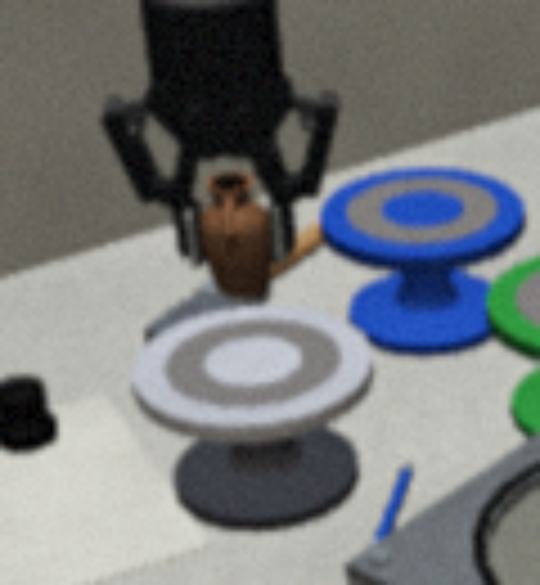

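```bash
python3 -c "
from h import *
f=load('w7');print(pt(f,323,210,.09),pt(f,322.5,113.5,.09)-pose()[1][:,1]*.075)"
python3 -m jog '12 1 0 0 0 0 30; 12 1 0 0 0 0 30; 12 1 0 0 0 0 30; 6 0 0 0 0 0 30; 0 0 0 0 0 0 30'
python3 -c "
from h import *
plan([.5228,-.373,.106],-35.6,1)"
```

```text
[ 0.52393598 -0.37318435  0.09      ] [ 0.52248505 -0.37464925  0.08996143]
t: 9.9
eef_pos: [0.5228, -0.3725, 0.1147]
tool_rot: [0.673, 0.214, 0.675, -0.213]
contact_force: [-0.1, 0.1, -1.2]
gripper_width: 0.499
8.7 -0.4 0.3 0.07 -0.03 0.00
```

```bash
python3 -m jog '3 0 0 0 0 0 30; 2 0 0 0 0 0 30; 0 0 0 0 0 0 30'; python3 -m jog '1.5 0 0 0 0 0 30; 0 0 0 0 0 0 30'; python3 -m jog '1 0 0 0 0 0 30; 0 0 0 0 0 0 30'
```

```text
t: 10.2
eef_pos: [0.5236, -0.3731, 0.1113]
tool_rot: [0.674, 0.214, 0.674, -0.214]
contact_force: [-0.1, 0.2, -1.4]
gripper_width: 0.5
t: 10.4
eef_pos: [0.5236, -0.3731, 0.1099]
tool_rot: [0.674, 0.214, 0.674, -0.214]
contact_force: [0.4, -0.3, -1.0]
gripper_width: 0.497
t: 10.6
eef_pos: [0.5236, -0.3731, 0.1087]
tool_rot: [0.674, 0.214, 0.674, -0.214]
contact_force: [0.5, 0.0, -0.9]
gripper_width: 0.503
```

```bash
python3 -m jog '1 0 0 0 0 0 30; 0 0 0 0 0 0 30'; python3 -m jog '1 0 0 0 0 0 30; 0 0 0 0 0 0 30'
```

```text
t: 10.8
eef_pos: [0.5235, -0.373, 0.1077]
tool_rot: [0.674, 0.214, 0.674, -0.214]
contact_force: [-0.1, -0.3, -2.4]
gripper_width: 0.503
t: 11.0
eef_pos: [0.5235, -0.373, 0.1066]
tool_rot: [0.674, 0.214, 0.674, -0.214]
contact_force: [0.8, -0.7, -1.5]
gripper_width: 0.499
```

```bash
python3 -m jog '0.7 0 0 0 0 0 30; 0 0 0 0 0 0 30';python3 -m jog '0.7 0 0 0 0 0 30; 0 0 0 0 0 0 30'
```

```text
t: 11.2
eef_pos: [0.5236, -0.3731, 0.1061]
tool_rot: [0.674, 0.214, 0.674, -0.214]
contact_force: [0.1, 0.2, -0.8]
gripper_width: 0.496
t: 11.4
eef_pos: [0.5236, -0.3731, 0.106]
tool_rot: [0.674, 0.214, 0.674, -0.214]
contact_force: [-1.6, 0.5, 3.7]
gripper_width: 0.5
```

```bash
python3 -m jog '0 0 0 0 0 0 46; 0 0 0 0 0 0 50; 0 0 0 0 0 0 56; 0 0 0 0 0 0 64; 0 0 0 0 0 0 72'
python3 -m jog '0 0 0 0 0 0 80; 0 0 0 0 0 0 85; 0 0 0 0 0 0 85'
python3 -c "
from h import *
save('wrist','w8')"
```

```text
t: 11.9
eef_pos: [0.5236, -0.3731, 0.1054]
tool_rot: [0.674, 0.214, 0.674, -0.214]
contact_force: [-0.3, 0.8, -0.3]
gripper_width: 0.844
t: 12.2
eef_pos: [0.5236, -0.3731, 0.1054]
tool_rot: [0.674, 0.214, 0.674, -0.214]
contact_force: [-0.0, -0.2, 0.2]
gripper_width: 0.996
```

View pics/w8.png

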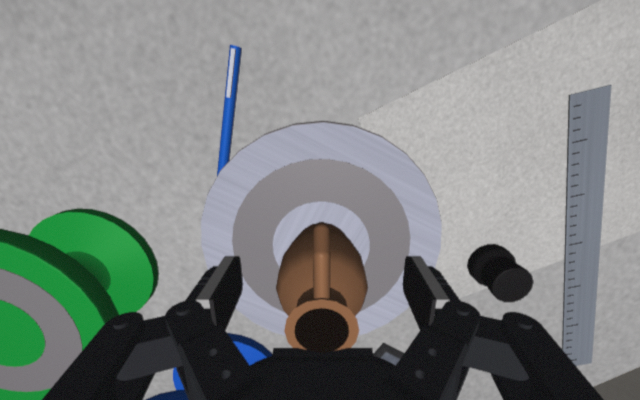

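Released: the jug stands upright with its mouth at (322,327), and the fingers are clear on both sides. Retreating straight up, then back for a check.

```bash
python3 -m jog '-5 0 0 0 0 0 85; -12 0 0 0 0 0 85; -20 0 0 0 0 0 85; -30 0 0 0 0 0 85; -35 0 0 0 0 0 85'
python3 -m jog '-30 0 0 0 0 0 85; -20 -20 10 0 0 0 85; 0 -40 20 0 0 0 85; 0 -40 20 0 0 0 85; 0 -30 10 0 0 0 85'
python3 -m jog '0 -20 0 0 0 0 85; 0 0 0 0 0 0 85'
python3 -c "
from h import *
for n in('wrist','scene','top'): save(n,n+'9')
a=cv2.imread('pics/scene9.png'); cv2.imwrite('pics/s9c.png',cv2.resize(a[110:290,170:470],None,fx=2.6,fy=2.6,interpolation=cv2.INTER_CUBIC))"
```

```text
t: 12.75
eef_pos: [0.5231, -0.3728, 0.2087]
tool_rot: [0.674, 0.214, 0.674, -0.214]
contact_force: [0.6, 0.3, -0.0]
gripper_width: 0.994
t: 13.25
eef_pos: [0.4967, -0.5172, 0.259]
tool_rot: [0.674, 0.214, 0.673, -0.215]
contact_force: [1.3, -0.2, -0.4]
gripper_width: 0.995
t: 13.45
eef_pos: [0.483, -0.5333, 0.2578]
tool_rot: [0.673, 0.215, 0.674, -0.216]
contact_force: [0.3, 0.2, -0.3]
gripper_width: 0.996
```

View pics/wrist9.png

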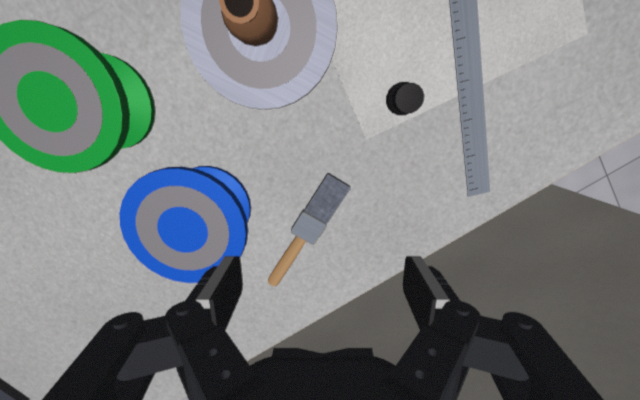

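View pics/s9c.png

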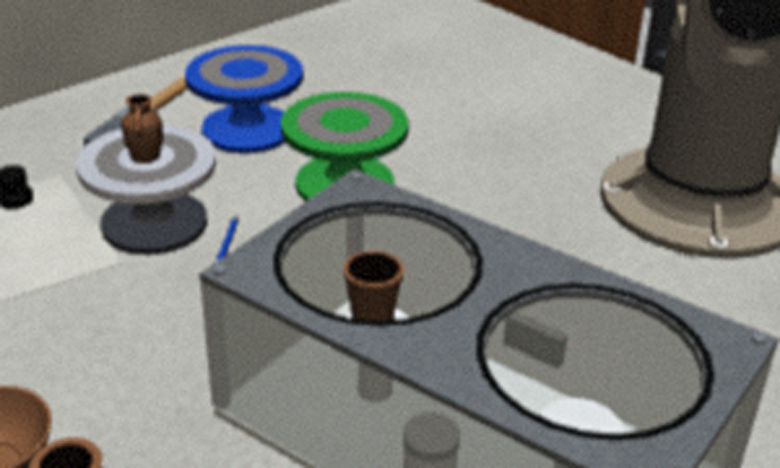

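View pics/top9.png

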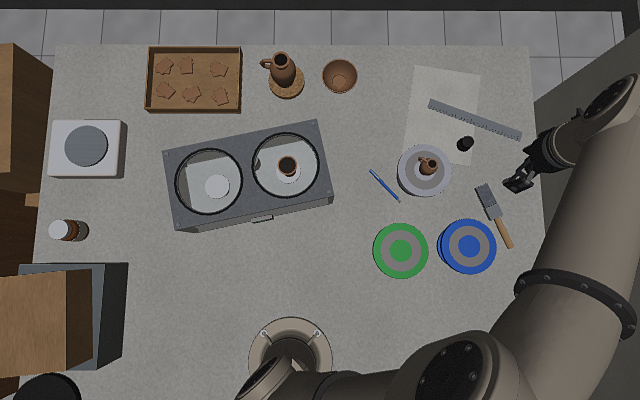

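```bash
python3 -c "
import cv2
a=cv2.imread('pics/top9.png'); cv2.imwrite('pics/t9c.png',cv2.resize(a[135:205,390:460],None,fx=8,fy=8,interpolation=cv2.INTER_CUBIC))"
```

View pics/t9c.png

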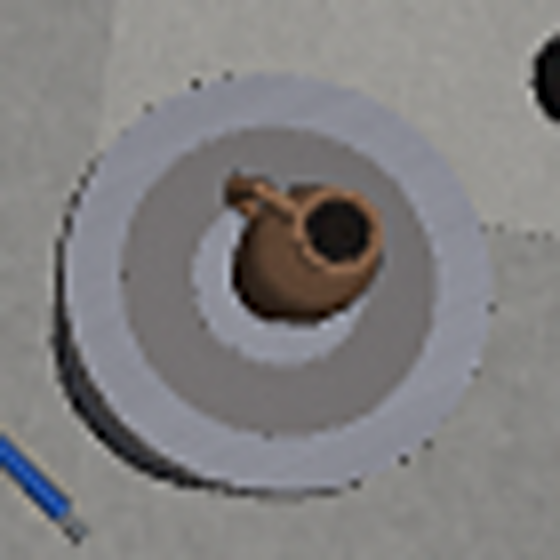

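```bash
python3 -c "
from h import *
f=load('top9'); print(pt(f,432.0,163.4,.16),pt(f,424.3,169.9,.09))
f0=load('top0');print('beaker diff',np.abs(f['p'][150:182,270:305].astype(int)-f0['p'][150:182,270:305]).mean())
o=bot.get_obs();print(o['t'],o['contact_force'])"
```

```text
[ 0.52356046 -0.37424382  0.16      ] [ 0.5220425  -0.37408625  0.09      ]
beaker diff 3.1285714285714286
13.6 [ 0.73326566  0.22276968 -0.75436183]
```

Jug mouth is 1.5 mm from the turntable centre, upright, with the robot clear. Handing in.

```bash
python3 -c "
from station import bot
print(bot.hand_in())"
```

```text
the job is handed in; nothing more can be done
None
```

I lifted the jug out through the roof port, gripping its belly clear of the handle. I set it down on the aluminium turntable in small steps, stopping at first contact (about 4 N), then let go and backed well away. I handed in at 13.6 s of the 38 s allowed.

- **Position:** In the last top view the jug stands upright, with its mouth about 1.5 mm from the turntable's centre. The measurements of the turntable's centre from the top and wrist views differ by about 3 mm, so that figure is good only to about 3 mm.
- **Contact:** No reading I took showed more than about 6 N, and none suggested contact with the chamber. Forces were read only at the end of each move.
- **Beaker and look-alikes:** The beaker has not moved (its patch of the top view differs only by image noise). The blue and green turntables were not touched.

No check failed.

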